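# Find the cash drawer's concealed catch

## Task

Open the till's cash drawer by its concealed catch: feel over the six flush plates in the drawer unit's flat top with the fingertips for the one that gives (the other five are rigid blanks), press it down until the drawer springs fully open, then let the plate rise and take the hand away. Only press: leave the jam jar on top, the honey jar, the card terminal and the scanner standing where they are, and leave the drawer open.

Things in the scene. Friction and masses are not known exactly. Their poses are not given: they have to be found in the camera images.
- till: Fixed cash drawer unit, 330 deep (x) x 360 wide (y) x 90 mm high. Origin: centre of underside; z up, -x (drawer front) towards robot, +y left. In its flat grey top: six alike 47 mm square plates, flush, thin dark seam, in 50 mm openings at x = -105, -25, y = -100, 0, 100 mm. One, different each time, is the spring catch; five are rigid blanks. They look the same; only the catch gives.
- place1 (a point): Centre of the top face of the front right plate (front = nearest the drawer front), level with the flat top, 90 mm above the counter; z up, axes as the unit's. Blank or catch: not known.
- place2 (a point): Centre of the top face of the front middle plate (front = nearest the drawer front), level with the flat top, 90 mm above the counter; z up, axes as the unit's. Blank or catch: not known.
- place3 (a point): Centre of the top face of the front left plate (front = nearest the drawer front), level with the flat top, 90 mm above the counter; z up, axes as the unit's. Blank or catch: not known.
- place4 (a point): Centre of the top face of the rear right plate (front = nearest the drawer front), level with the flat top, 90 mm above the counter; z up, axes as the unit's. Blank or catch: not known.
- place5 (a point): Centre of the top face of the rear middle plate (front = nearest the drawer front), level with the flat top, 90 mm above the counter; z up, axes as the unit's. Blank or catch: not known.
- place6 (a point): Centre of the top face of the rear left plate (front = nearest the drawer front), level with the flat top, 90 mm above the counter; z up, axes as the unit's. Blank or catch: not known.
- catch (a joint): How far the catch plate is pushed down, m: 0 flush, 0.005 fully down; it sinks straight down, needs about 1.5 N to start and 4 N for the full 5 mm, springs back flush when let go, and frees the drawer once it is down by about 3 mm.
- drawer (a joint): How far the drawer is out, m: 0 shut and latched, 0.065 fully open; a spring drives it out towards the robot in about half a second once the catch frees it, and it stays out.
- drawer_front (a point): Middle of the top edge of the drawer front (12 mm thick, 356 mm wide, top edge 76 mm above the counter). Closed it sits just before the unit; open it has come 65 mm along the unit's -x.
- jam: Small closed jar, 52 mm in diameter, 55 mm high, standing loose on the rear part of the unit's top (105 to 125 mm behind the unit's centre). Origin: centre of its underside. Not to be disturbed.
- honey: Closed honey jar, 72 mm in diameter, 105 mm high, standing on the counter to the right. Origin: centre of its underside. Not to be disturbed.
- card_terminal: Black card terminal lying on the counter to the left, 170 (x) by 80 by 28 mm high. Origin: centre of its underside. Not to be disturbed.
- scanner: Black barcode scanner on a round foot of 90 mm diameter, 150 mm high, standing on the counter to the left. Origin: centre of its underside. Not to be disturbed.

How it is judged:
By the outcome, as a careful person would: the job done as asked, in the order asked, and still so for the second after the job is handed in, with the robot touching nothing.
It also fails if it takes over 51 s, if anything falls off the work surface, if the arm or the gripper's body presses on something with over 40 N, if the wrist force passes 120 N, or if a joint passes its speed limit or range.

## Robot

A 6-joint arm with a two-finger parallel gripper is mounted at the origin on the work surface. World frame = base frame: x ahead of the robot, y to its left, z up, the work surface at z = 0. Lengths are in m, angles in degrees, forces in N, time in s.
With the tool pointing down it reaches from about 0.35 to 0.875 m from the base axis. Payload 4.2 kg.
Tool frame: the origin (TCP) lies midway between the tips of the shut fingers; the grasp point (between the pads) lies 19 mm behind it; z points along the fingers, y is the line along which they close (so a half turn about z gives the same grasp; the last joint's range is limited). The gripper opens to 87 mm and grips with 3 to 60 N. Pads are 19 mm wide; open, the fingers measure 117 mm over their backs; the gripper's body (75 mm by 190 mm) begins 51 mm behind the grasp point.
Start: joints at [14.817, 22.042, 0.453, 0, -68.411, -14.817], TCP at [0.625, 0, 0.192] pointing down, gripper open.
Joint ranges: [-179.83, 179.83], [-69.29, 118.12], [-61.27, 80.66], [-181.25, 117.63], [-171.15, -9.14], [-177.46, 177.46]. Speed limits (degrees/s): [159.86, 159.86, 180, 180, 180, 180].

## Interface

Orientations are given as a 3x3 rotation matrix whose columns are the frame's x, y, z axes.
In Python, from station import r, cams gives the robot as it stands.
- The arm moves only by the tool play_rows, never from a script. Its argument "commands" is text: rows parted by semicolons, each of 6 numbers parted by spaces: the shift along the world's x, y, z normalised to -1 to 1, where 1 is 30 mm, then the turn, a rotation vector about the world's x, y, z normalised to -1 to 1, where 1 is 0.15 rad. A call has 1 to 20 rows; each row shifts and turns the commanded pose from where the row before left it; what a row does not reach is not made up. A row lasts 1/10 s, in which the tool goes at most 50 mm and 8.59 degrees, less where a joint would pass 70% of its speed; a pose out of reach is approached as far as the arm can. A call with a number of a shift or a turn outside -1 to 1 is refused whole. A call with a gripper value outside its range is refused whole. "grip" is the finger opening in mm, from 0 to 87, set as the call begins (left out, the last holds). The fingers move at their own pace and stop on an object; the grip force is fixed at half the most. Time passes only in rows, so rows that do not move let the fingers close. It gives the time, the measured TCP pose, the force, the opening and the grip force at its end, in the units of the state.
- r.sense(): the state, without advancing time (a new reading comes with each control period).
- cams.capture(name): name is "scene" or "side" or "wrist"; returns (picture, depth): 420x560x3 uint8, blue, green, red; 420x560 float32, m along the optical axis (not along the pixel's ray), 0 where there is no reading.
- cams.camera_info(name): a dict with "mtx" (3x3 intrinsics, pixels), "R" (3x3) and "t" (3): a world point X has camera coordinates R X + t. Camera axes: x right, y down, z forward; pixel columns grow to the right and rows downward; lengths in m; the calibration is good to about 2 mm. A picture is of the moment at which its call begins: read the wrist's pose just before it. camera_info takes no time and is no camera call; for the wrist camera it gives the pose at the moment of the call.
- r.finish_job(): hands the job in; it is judged then, once.
The state is a dict: "time_s": time; "joints": joint angles; "joint_velocities": joint speeds; "effort": joint torques, N m; "tcp_pos": TCP position; "ee_rot": TCP orientation; "wrist_force": force on the tool from outside, world axes, zero at the start; "moment": the same for the moment, N m; "gripper_width": opening from 0.0 (shut) to 1.0 (fully open); "gripper_force": force on a finger pad.
Only numpy, scipy, OpenCV 4.12 (cv2) and the standard library are available. Lean on these libraries where they do the work, as an engineer would, in place of code of your own. Each camera call takes 0.05 s, during which the arm holds its last target. There are 200 camera calls.

## Working session

There is one attempt and no reset: what is moved stays moved. The work goes in short steps, Python scripts to look and compute and a tool call to move; the robot and the scene stay as the last step left them, time stands still between calls to the robot, and variables do not carry over. Pictures are saved under pics/ and viewed, at most 10 in all, crops included, and the job is handed in when it is done.

Besides the shell and the picture viewer there is one more tool, called after "Request:" as a command line: name --argument value ..., lists and objects as JSON in quotes. play_rows: Moves the arm, as the interface text tells. Scaled input: -1 to 1 covers 30 mm each way for a shift and 0.15 rad each way for a turn. Its arguments: {"type":"object","properties":{"commands":{"type":"string"},"grip":{"type":"number"}},"required":["commands"]}

```bash
mkdir -p pics
python3 - <<'E'
from station import r,cams
import cv2,numpy as np
np.set_printoptions(precision=4,suppress=True)
s=r.sense();print(s['time_s'],s['tcp_pos'],s['wrist_force'],s['gripper_width'])
ims=[]
for n in ("scene","side","wrist"):
    i=cams.camera_info(n);p,d=cams.capture(n)
    np.savez(f"{n}0.npz",p=p,d=d,**i);cv2.imwrite(f"pics/{n}0.png",p)
    print(n,i['mtx'][0],-i['R'].T@i['t'],i['R'][2])
E
```

```text
0.0 [0.6243 0.     0.1908] [-0.5671  0.8076 -0.0828] 1.0007227017211502
scene [484.7279   0.     282.4333] [1.0242 0.5894 1.0257] [-0.3287 -0.5031 -0.7993]
side [394.8053   0.     274.6264] [0.5559 0.8061 0.707 ] [ 0.0674 -0.7972 -0.6   ]
wrist [322.5482   0.     276.4137] [ 0.6254 -0.0843  0.3839] [-0.0014  0.3021 -0.9533]
```

View pics/scene0.png

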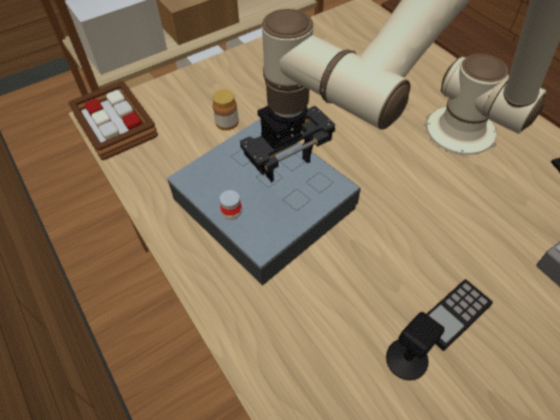

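View pics/wrist0.png

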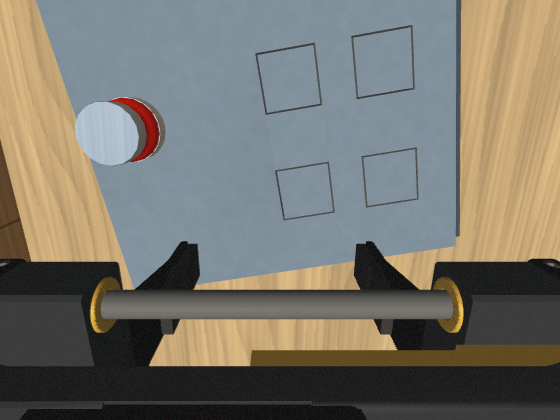

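View pics/side0.png

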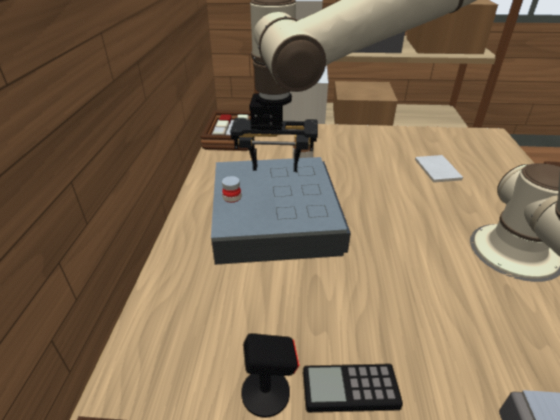

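The wrist view shows four plates: rear-middle (290,78), front-middle (384,62), rear-right (305,190) and front-right (390,178). The jam jar is at (110,132). In the side view, all six plates are around (279–317, 172–212) and the jam is at (231,189). The card terminal and scanner are well to the left, and the honey jar is to the right.

```bash
cat > h.py <<'E'
import cv2,numpy as np
np.set_printoptions(precision=4,suppress=True)
def ray(i,uv):
    d=np.linalg.inv(i['mtx'])@[*uv,1];return -i['R'].T@i['t'],i['R'].T@d
def cast(i,uv,z):
    c,d=ray(i,uv);return c+d*(z-c[2])/d[2]
def two(i,u,j,v):
    c,d=ray(i,u);e,f=ray(j,v)
    k=np.linalg.lstsq(np.c_[d,-f],e-c,rcond=None)[0]
    return (c+d*k[0]+e+f*k[1])/2,np.linalg.norm(c+d*k[0]-e-f*k[1])
def plates(p,lo,hi,bs=15,C=6):
    m=cv2.adaptiveThreshold(cv2.cvtColor(p,cv2.COLOR_BGR2GRAY),255,cv2.ADAPTIVE_THRESH_MEAN_C,cv2.THRESH_BINARY_INV,bs,C)
    out=[]
    for c in cv2.findContours(m,cv2.RETR_LIST,cv2.CHAIN_APPROX_NONE)[0]:
        h=cv2.convexHull(c);a=cv2.contourArea(h)
        if lo<a<hi:
            q=cv2.approxPolyDP(h,0.06*cv2.arcLength(h,True),True)
            M=cv2.moments(h)
            if len(q)==4: out.append((M['m10']/M['m00'],M['m01']/M['m00'],a))
    return np.array(out)
E
python3 - <<'E'
from h import *
from station import r
print(r.sense()['ee_rot'])
W=np.load('wrist0.npz');S=np.load('side0.npz');Sc=np.load('scene0.npz')
for n,I,lo,hi in(('w',W,2000,4500),('s',S,80,350),('sc',Sc,100,500)):
    for q in plates(I['p'],lo,hi,15 if n=='w' else 7,6 if n=='w' else 3):
        P=cast(I,q[:2],.09)
        if .4<P[0]<.9 and abs(P[1])<.35: print(n,q,P)
g=W['d']
for uv in((290,78),(384,62),(305,190),(390,178),(200,200)):
    c,d=ray(W,uv);print('depth pt',c+d*g[uv[1],uv[0]])
for a,b in(((290,78),(282.5,191)),((384,62),(311,189)),((305,190),(279,172.5)),((390,178),(307,171))):
    print('tri',two(W,a,S,b))
# jam (red band) from the depth images
for n,I in(('w',W),('s',S),('sc',Sc)):
    p=I['p'].astype(int);m=((p[...,2]>150)&(p[...,1]<60)&(p[...,0]<60)).astype(np.uint8)
    k=cv2.connectedComponentsWithStats(m)
    for st,ce in list(zip(k[2],k[3]))[1:]:
        if st[4]>30: print('red',n,st,ce,cast(I,ce,.115))
E
```

```text
[[-0.0002 -1.     -0.0017]
 [-1.      0.0002 -0.0001]
 [ 0.0001  0.0017 -1.    ]]
w [ 305.1594  190.5334 2516.    ] [ 0.5978 -0.005   0.09  ]
w [ 305.1387  190.522  2776.    ] [ 0.5978 -0.005   0.09  ]
w [ 390.3096  177.0225 2602.    ] [ 0.5189 -0.018   0.09  ]
w [ 390.2685  176.9465 2878.5   ] [ 0.5189 -0.0181  0.09  ]
w [ 289.0924   78.3525 3416.    ] [ 0.6142 -0.1037  0.09  ]
w [ 289.0625   78.2476 3766.5   ] [ 0.6142 -0.1038  0.09  ]
w [ 383.2993   61.7476 3559.5   ] [ 0.5354 -0.1168  0.09  ]
w [ 383.3261   61.5872 3919.    ] [ 0.5354 -0.1169  0.09  ]
s [285.8493 212.5746 219.    ] [ 0.5953 -0.0028  0.09  ]
s [316.5333 210.7829 205.    ] [ 0.5165 -0.0156  0.09  ]
s [285.8541 212.8055 260.5   ] [ 0.5953 -0.0018  0.09  ]
s [316.662  210.7433 250.    ] [ 0.5162 -0.0158  0.09  ]
s [282.1767 190.8635 157.5   ] [ 0.611  -0.1015  0.09  ]
s [310.7043 189.1923 159.5   ] [ 0.532  -0.1149  0.09  ]
s [281.9395 190.9297 204.    ] [ 0.6116 -0.1012  0.09  ]
s [310.896  189.5479 202.    ] [ 0.5314 -0.1132  0.09  ]
s [230.3095 180.4229 167.5   ] [ 0.7641 -0.1456  0.09  ]
s [278.8548 172.137  163.
[... 239 characters left out ...]
173 -0.0163  0.09  ]
sc [319.2143 181.9695 344.5   ] [ 0.5169 -0.0162  0.09  ]
depth pt [ 0.6135 -0.104   0.0908]
depth pt [ 0.5343 -0.1168  0.0886]
depth pt [ 0.598  -0.0055  0.09  ]
depth pt [ 0.519  -0.0171  0.0898]
depth pt [0.6974 0.0041 0.0909]
tri (array([ 0.6118, -0.1043,  0.0875]), np.float64(0.0031148421825507202))
tri (array([ 0.5326, -0.1171,  0.0885]), np.float64(0.0032382507865204883))
tri (array([ 0.6112, -0.0326,  0.1921]), np.float64(0.00733648191574892))
tri (array([ 0.5504, -0.0408,  0.1915]), np.float64(0.010311351926396175))
red w [112  98  40  36 219] [135.0502 108.274 ] [ 0.7379 -0.0797  0.115 ]
red sc [221 207  16   7  46] [227.2609 211.0435] [ 0.7611 -0.05    0.115 ]
```

The plate centres agree across the wrist and side views, and the height comes out at about 0.09. The yaw is about 9.5°. Centres in x, y:

| Plate | Front | Rear |
|---|---|---|
| Left | (.518, -.016) | (.597, -.004) |
| Middle | (.534, -.116) | (.613, -.103) |
| Right | (.549, -.214) | (.628, -.202) |

I'll shut the fingers and start above the front-left plate.

Request:
play_rows --commands "-0.45 -0.07 0 0 0 0;-0.45 -0.07 0 0 0 0;-0.45 -0.07 -0.3 0 0 0;-0.45 -0.07 -0.3 0 0 0;-0.45 -0.07 -0.3 0 0 0;-0.45 -0.07 -0.3 0 0 0;-0.45 -0.07 -0.3 0 0 0;-0.42 -0.07 -0.3 0 0 0;0 0 -0.3 0 0 0;0 0 -0.3 0 0 0;0 0 0 0 0 0;0 0 0 0 0 0;0 0 0 0 0 0" --grip 0

```text
time_s: 1.45
tcp_pos: [0.5187, -0.0166, 0.1201]
ee_rot: [[0.0, -1.0, 0.001], [-1.0, -0.0, 0.0], [-0.0, -0.001, -1.0]]
wrist_force: [-0.1, 0.4, 0.5]
gripper_width: 0.009
gripper_force: 0.0
```

Run:
```python
from station import r,cams
import cv2
s=r.sense();print(s['time_s'],s['tcp_pos'],s['wrist_force'],s['gripper_width'])
p,d=cams.capture('wrist');cv2.imwrite('pics/w1.png',p)
```

```text
1.45 [ 0.51866153 -0.01663961  0.12009148] [-0.05411266  0.4328076   0.48276446] 0.009228405088051235
```

View pics/w1.png

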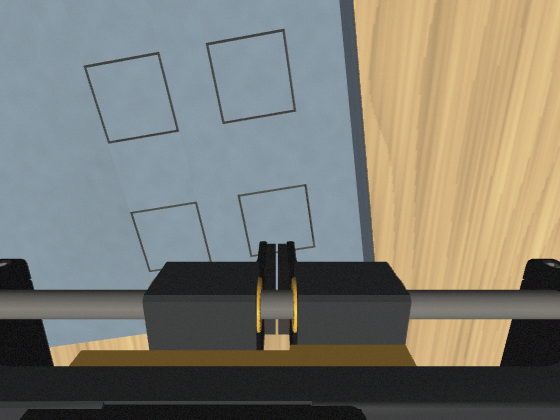

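The shut fingertips (277,245) sit over the front-left plate, as planned. Next I'll go down gently to about 1.5 mm below flush.

Request:
play_rows --commands "0 0 -0.3 0 0 0;0 0 -0.3 0 0 0;0 0 -0.2 0 0 0;0 0 -0.1 0 0 0;0 0 -0.05 0 0 0;0 0 -0.05 0 0 0;0 0 -0.05 0 0 0;0 0 0 0 0 0;0 0 0 0 0 0"

```text
time_s: 2.4
tcp_pos: [0.518, -0.0167, 0.0885]
ee_rot: [[0.0, -1.0, 0.0], [-1.0, -0.0, 0.0], [-0.0, -0.0, -1.0]]
wrist_force: [-0.3, -0.1, 0.2]
gripper_width: 0.004
gripper_force: 0.0
```

Request:
play_rows --commands "0 0 -0.03 0 0 0;0 0 -0.03 0 0 0;0 0 0 0 0 0"

```text
time_s: 2.7
tcp_pos: [0.5178, -0.0168, 0.0865]
ee_rot: [[-0.0, -1.0, -0.0], [-1.0, 0.0, -0.0], [0.0, 0.0, -1.0]]
wrist_force: [-0.0, -1.0, -0.1]
gripper_width: 0.008
gripper_force: 0.0
```

Request:
play_rows --commands "0 0 -0.03 0 0 0;0 0 -0.03 0 0 0;0 0 0 0 0 0"

```text
time_s: 3.0
tcp_pos: [0.5178, -0.0168, 0.0846]
ee_rot: [[-0.0, -1.0, -0.0], [-1.0, 0.0, -0.0], [0.0, 0.0, -1.0]]
wrist_force: [0.3, 1.0, -0.2]
gripper_width: 0.001
gripper_force: 0.0
```

Run:
```python
from station import r,cams
import cv2
s=r.sense();print(s['time_s'],s['tcp_pos'],s['wrist_force'],s['gripper_width'])
p,d=cams.capture('side');cv2.imwrite('pics/s2.png',cv2.resize(p[120:270,180:380],None,fx=4,fy=4,interpolation=cv2.INTER_CUBIC))
```

```text
3.0 [ 0.5177703  -0.01680852  0.08459576] [ 0.33083594  0.97630186 -0.18459838] 0.001221947115456363
```

View pics/s2.png

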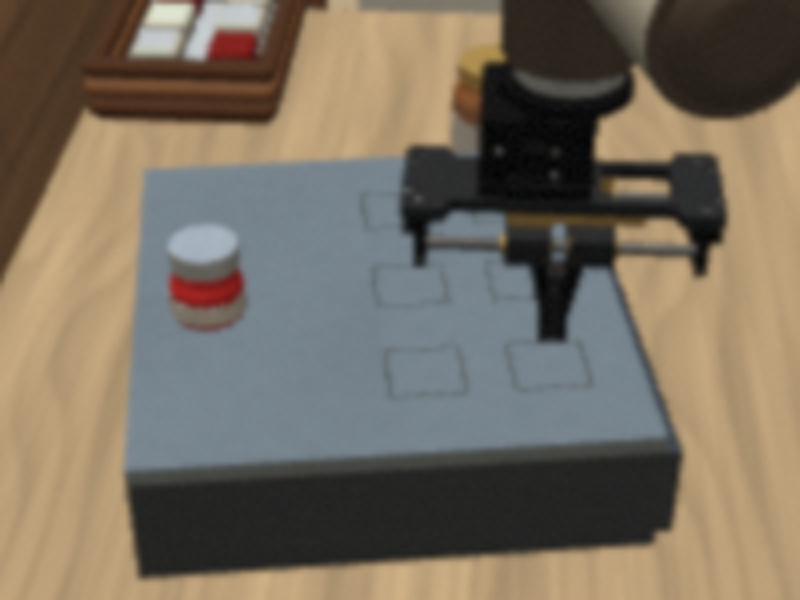

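The tip's lower end shows at about crop (552,340), which is full-image (318,205), just short of the front-left plate centre at (316.5,211). I'll compare that with the calculated projection.

Run:
```python
from h import *
from station import r,cams
S=np.load('side0.npz')
def pj(X):
    v=S['mtx']@(S['R']@X+S['t']);return v[:2]/v[2]
for z in (.0846,.09,.095,.1): print(z,pj(np.array([.5178,-.0168,z])))
for uv in((318,203),(318,205)):
  print('y if z=.09',cast(S,uv,.09)); c,d=ray(S,uv);k=(-.0168-c[1])/d[1];print('z if y=-.0168',c+k*d)
p,d=cams.capture('side')
print(d[196:216,318]); 
for v in range(198,212):
    c,q=ray(S,(318,v));print(v,p[v,318],c+q*d[v,318])
w,dw=cams.capture('wrist');cv2.imwrite('pics/w2.png',w);print(r.sense()['tcp_pos'])
```

```text
0.0846 [315.9087 212.1431]
0.09 [316.0202 210.4851]
0.095 [316.1241 208.9405]
0.1 [316.2286 207.3868]
y if z=.09 [ 0.5123 -0.0503  0.09  ]
z if y=-.0168 [ 0.5141 -0.0168  0.1141]
y if z=.09 [ 0.5124 -0.0413  0.09  ]
z if y=-.0168 [ 0.5137 -0.0168  0.1078]
[0.9871 0.983  0.9883 0.9879 0.9924 0.9925 0.995  0.9993 0.9977 1.0393
 1.035  1.0348 1.0301 1.0258 1.0236 1.0182 1.0124 1.0118 1.0113 1.0083]
198 [18 18 18] [ 0.5154 -0.0075  0.1363]
199 [19 19 19] [ 0.5153 -0.0057  0.1345]
200 [15 15 16] [ 0.515  -0.0078  0.1299]
201 [17 17 18] [ 0.5149 -0.0064  0.1278]
202 [17 15 16] [ 0.5147 -0.007   0.1243]
203 [21 20 19] [ 0.5145 -0.009   0.1198]
204 [41 39 36] [ 0.5144 -0.0062  0.1187]
205 [90 85 76] [ 0.5126 -0.0385  0.092 ]
206 [131 122 111] [ 0.5127 -0.0334  0.0925]
207 [142 133 120] [ 0.5126 -0.0317  0.0905]
208 [142 133 120] [ 0.5127 -0.0263  0.0912]
209 [141 132 119] [ 0.5127 -0.0212  0.0918]
210 [141 131 118] [ 0.5127 -0.0179  0.091 ]
211 [140 132 118] [ 0.5129 -0.012   0.0922]
[ 0.5179 -0.0168  0.0847]
```

View pics/w2.png

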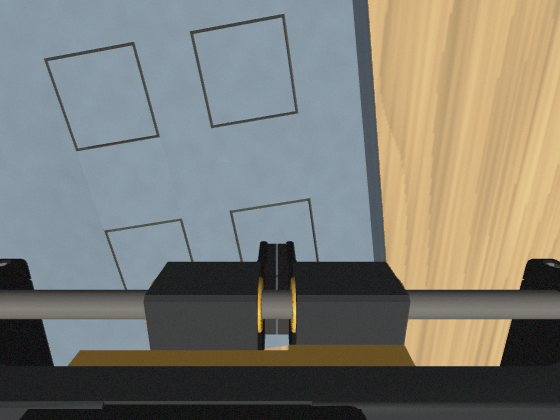

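By depth, the visible finger ends at z≈0.117 while the TCP reads 0.085, so the real tips sit about 30 mm above the nominal TCP. That also explains why I felt no contact. I'll keep descending in small, guarded steps and go by force.

Request:
play_rows --commands "0 0 -0.1 0 0 0;0 0 -0.1 0 0 0;0 0 -0.1 0 0 0;0 0 -0.1 0 0 0;0 0 -0.1 0 0 0;0 0 0 0 0 0"

```text
time_s: 3.75
tcp_pos: [0.5175, -0.0168, 0.0692]
ee_rot: [[-0.0, -1.0, -0.001], [-1.0, 0.0, -0.0], [0.0, 0.001, -1.0]]
wrist_force: [0.5, -0.4, -1.0]
gripper_width: 0.008
gripper_force: 0.0
```

```bash
cat >> h.py <<'E'
def tipz(cams,u0=300,u1=335):
    """lowest dark finger point (depth) and drawer-front row scan in the side view"""
    i=cams.camera_info('side');p,d=cams.capture('side');out=[]
    for u in range(u0,u1):
        for v in range(150,235):
            if p[v,u].max()<45 and d[v,u]>0:
                c,q=ray(i,(u,v));X=c+q*d[v,u]
                if X[2]>.095: out.append(X)
    out=np.array(out);return out[out[:,2].argsort()[:6]],p
E
python3 - <<'E'
from h import *
from station import r,cams
X,p=tipz(cams);print(X);print(r.sense()['tcp_pos'],r.sense()['wrist_force'])
E
```

```text
[[ 0.5161 -0.0092  0.1038]
 [ 0.5187 -0.0085  0.1042]
 [ 0.5136 -0.0087  0.1043]
 [ 0.5112 -0.0055  0.1067]
 [ 0.5214 -0.0036  0.1076]
 [ 0.5163 -0.0075  0.1082]]
[ 0.5177 -0.0168  0.0694] [ 0.0993  0.03   -0.3079]
```

Request:
play_rows --commands "0 0 -0.1 0 0 0;0 0 -0.1 0 0 0;0 0 -0.03 0 0 0;0 0 0 0 0 0"

```text
time_s: 4.2
tcp_pos: [0.5177, -0.0168, 0.0626]
ee_rot: [[-0.0, -1.0, -0.0], [-1.0, 0.0, -0.0], [0.0, 0.0, -1.0]]
wrist_force: [0.1, -0.5, 0.1]
gripper_width: 0.003
gripper_force: 0.0
```

Request:
play_rows --commands "0 0 -0.03 0 0 0;0 0 -0.03 0 0 0;0 0 0 0 0 0"

```text
time_s: 4.5
tcp_pos: [0.5178, -0.0168, 0.061]
ee_rot: [[-0.0, -1.0, -0.0], [-1.0, 0.0, -0.0], [0.0, 0.0, -1.0]]
wrist_force: [0.4, 1.6, 0.2]
gripper_width: 0.003
gripper_force: 0.0
```

Request:
play_rows --commands "0 0 -0.03 0 0 0;0 0 0 0 0 0"

```text
time_s: 4.7
tcp_pos: [0.5178, -0.0168, 0.0601]
ee_rot: [[0.0, -1.0, -0.0], [-1.0, -0.0, -0.0], [0.0, 0.0, -1.0]]
wrist_force: [-0.3, -0.0, 0.1]
gripper_width: 0.004
gripper_force: 0.0
```

Request:
play_rows --commands "0 0 -0.03 0 0 0;0 0 0 0 0 0"

```text
time_s: 4.9
tcp_pos: [0.518, -0.0168, 0.0598]
ee_rot: [[0.0, -1.0, 0.0], [-1.0, -0.0, -0.0], [0.0, -0.0, -1.0]]
wrist_force: [-1.6, 0.6, 3.9]
gripper_width: 0.005
gripper_force: 1.9
```

Request:
play_rows --commands "0 0 -0.03 0 0 0;0 0 0 0 0 0"

```text
time_s: 5.1
tcp_pos: [0.518, -0.0168, 0.0597]
ee_rot: [[0.001, -1.0, 0.001], [-1.0, -0.001, -0.0], [0.0, -0.001, -1.0]]
wrist_force: [-3.0, 1.6, 9.3]
gripper_width: 0.005
gripper_force: 4.7
```

Request:
play_rows --commands "0 0 -0.03 0 0 0;0 0 0 0 0 0"

```text
time_s: 5.3
tcp_pos: [0.518, -0.0168, 0.0597]
ee_rot: [[0.001, -1.0, 0.001], [-1.0, -0.001, -0.0], [0.0, -0.001, -1.0]]
wrist_force: [-5.8, 2.3, 15.2]
gripper_width: 0.004
gripper_force: 7.3
```

The front-left plate is a rigid blank: contact at reading 0.0597, then about 5.5 N for each further mm. Next is the front-middle plate.

Request:
play_rows --commands "0 0 0.25 0 0 0;0 0 0.25 0 0 0;0.05 -0.33 0 0 0 0;0.05 -0.33 0 0 0 0;0.05 -0.33 0 0 0 0;0.05 -0.33 0 0 0 0;0.05 -0.33 0 0 0 0;0.05 -0.33 0 0 0 0;0.05 -0.33 0 0 0 0;0.05 -0.33 0 0 0 0;0.05 -0.33 0 0 0 0;0.05 -0.33 0 0 0 0;0 0 0 0 0 0;0 0 -0.2 0 0 0;0 0 -0.15 0 0 0;0 0 -0.05 0 0 0;0 0 -0.05 0 0 0;0 0 -0.05 0 0 0;0 0 0 0 0 0;0 0 0 0 0 0"

```text
time_s: 7.3
tcp_pos: [0.5322, -0.1155, 0.0597]
ee_rot: [[0.001, -1.0, -0.001], [-1.0, -0.001, -0.001], [0.001, 0.001, -1.0]]
wrist_force: [-5.8, 2.3, 14.5]
gripper_width: 0.001
gripper_force: 7.2
```

The front-middle plate is rigid too. Next is front-right.

Request:
play_rows --commands "0 0 0.25 0 0 0;0 0 0.25 0 0 0;0.055 -0.33 0 0 0 0;0.055 -0.33 0 0 0 0;0.055 -0.33 0 0 0 0;0.055 -0.33 0 0 0 0;0.055 -0.33 0 0 0 0;0.055 -0.33 0 0 0 0;0.055 -0.33 0 0 0 0;0.055 -0.33 0 0 0 0;0.055 -0.33 0 0 0 0;0.055 -0.33 0 0 0 0;0 0 0 0 0 0;0 0 -0.2 0 0 0;0 0 -0.15 0 0 0;0 0 -0.05 0 0 0;0 0 -0.05 0 0 0;0 0 -0.05 0 0 0;0 0 0 0 0 0;0 0 0 0 0 0"

```text
time_s: 9.3
tcp_pos: [0.5486, -0.2143, 0.0597]
ee_rot: [[0.001, -1.0, -0.001], [-1.0, -0.001, -0.0], [0.0, 0.001, -1.0]]
wrist_force: [-5.0, 2.8, 11.9]
gripper_width: 0.004
gripper_force: 6.3
```

Front-right is rigid. Next is rear-right, pressing about 5 mm forward of its centre to keep the gripper body clear of the jam.

Request:
play_rows --commands "0 0 0.25 0 0 0;0 0 0.25 0 0 0;0.25 0.04 0 0 0 0;0.25 0.04 0 0 0 0;0.25 0.04 0 0 0 0;0.25 0.04 0 0 0 0;0.25 0.04 0 0 0 0;0.25 0.04 0 0 0 0;0.25 0.04 0 0 0 0;0.25 0.04 0 0 0 0;0.25 0.04 0 0 0 0;0.25 0.04 0 0 0 0;0 0 0 0 0 0;0 0 -0.2 0 0 0;0 0 -0.15 0 0 0;0 0 -0.05 0 0 0;0 0 -0.05 0 0 0;0 0 -0.05 0 0 0;0 0 0 0 0 0;0 0 0 0 0 0"

```text
time_s: 11.3
tcp_pos: [0.6234, -0.2027, 0.0598]
ee_rot: [[0.001, -1.0, -0.001], [-1.0, -0.001, -0.0], [0.0, 0.001, -1.0]]
wrist_force: [-5.8, 2.3, 10.8]
gripper_width: 0.008
gripper_force: 5.2
```

Run:
```python
from h import *
from station import r,cams
# jam outline by depth, from the first scene/side/wrist frames
for n in('scene','side','wrist'):
    I=np.load(n+'0.npz');d=I['d'];v,u=np.nonzero(d>0)
    q=np.linalg.inv(I['mtx'])@np.c_[u,v,np.ones(len(u))].T*d[v,u]
    X=(I['R'].T@(q-I['t'][:,None])).T
    m=(X[:,2]>.136)&(X[:,2]<.155)&(X[:,0]>.69)&(X[:,0]<.82)&(X[:,1]>-.2)&(X[:,1]<.05)
    print(n,m.sum(),X[m].min(0),X[m].max(0))
```

```text
scene 278 [ 0.7243 -0.0854  0.136 ] [ 0.7693 -0.0356  0.1485]
side 181 [ 0.7224 -0.0822  0.1361] [ 0.7669 -0.0363  0.148 ]
wrist 3467 [ 0.7243 -0.0851  0.136 ] [ 0.7713 -0.0393  0.1478]
```

Rear-right is rigid as well. The jam's front is at x≈0.722, and over rear-middle the body reaches at most x≈0.703, so it stays clear.

Request:
play_rows --commands "0 0 0.25 0 0 0;0 0 0.25 0 0 0;-0.05 0.33 0 0 0 0;-0.05 0.33 0 0 0 0;-0.05 0.33 0 0 0 0;-0.05 0.33 0 0 0 0;-0.05 0.33 0 0 0 0;-0.05 0.33 0 0 0 0;-0.05 0.33 0 0 0 0;-0.05 0.33 0 0 0 0;-0.05 0.33 0 0 0 0;-0.05 0.33 0 0 0 0;0 0 0 0 0 0;0 0 -0.2 0 0 0;0 0 -0.15 0 0 0;0 0 -0.05 0 0 0;0 0 -0.05 0 0 0;0 0 -0.05 0 0 0;0 0 0 0 0 0;0 0 0 0 0 0"

```text
time_s: 13.3
tcp_pos: [0.6087, -0.1042, 0.0597]
ee_rot: [[0.0, -1.0, -0.001], [-1.0, -0.0, -0.001], [0.001, 0.001, -1.0]]
wrist_force: [-5.4, 2.0, 12.4]
gripper_width: 0.002
gripper_force: 6.1
```

Rear-middle is rigid, which leaves rear-left.

Request:
play_rows --commands "0 0 0.25 0 0 0;0 0 0.25 0 0 0;-0.055 0.33 0 0 0 0;-0.055 0.33 0 0 0 0;-0.055 0.33 0 0 0 0;-0.055 0.33 0 0 0 0;-0.055 0.33 0 0 0 0;-0.055 0.33 0 0 0 0;-0.055 0.33 0 0 0 0;-0.055 0.33 0 0 0 0;-0.055 0.33 0 0 0 0;-0.055 0.33 0 0 0 0;0 0 0 0 0 0;0 0 -0.2 0 0 0;0 0 -0.15 0 0 0;0 0 -0.05 0 0 0;0 0 -0.05 0 0 0;0 0 -0.05 0 0 0;0 0 0 0 0 0;0 0 0 0 0 0"

```text
time_s: 15.3
tcp_pos: [0.5927, -0.0051, 0.0575]
ee_rot: [[-0.0, -1.0, -0.0], [-1.0, 0.0, -0.0], [0.0, 0.0, -1.0]]
wrist_force: [-1.5, -1.2, 3.1]
gripper_width: 0.005
gripper_force: 1.4
```

Rear-left gives: it is already 2.2 mm down at 3 N. I'll press about 2.4 mm further and hold it.

Request:
play_rows --commands "0 0 -0.04 0 0 0;0 0 -0.04 0 0 0;0 0 -0.03 0 0 0;0 0 0 0 0 0;0 0 0 0 0 0;0 0 0 0 0 0;0 0 0 0 0 0;0 0 0 0 0 0;0 0 0 0 0 0;0 0 0 0 0 0;0 0 0 0 0 0"

```text
time_s: 16.4
tcp_pos: [0.5929, -0.005, 0.0547]
ee_rot: [[0.0, -1.0, 0.0], [-1.0, -0.0, -0.0], [0.0, -0.0, -1.0]]
wrist_force: [-3.5, -1.9, 6.8]
gripper_width: 0.005
gripper_force: 3.3
```

Run:
```python
from station import r,cams
import cv2
p,d=cams.capture('side');cv2.imwrite('pics/s3.png',cv2.resize(p[120:270,180:380],None,fx=4,fy=4,interpolation=cv2.INTER_CUBIC))
```

```text
(no output)
```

View pics/s3.png

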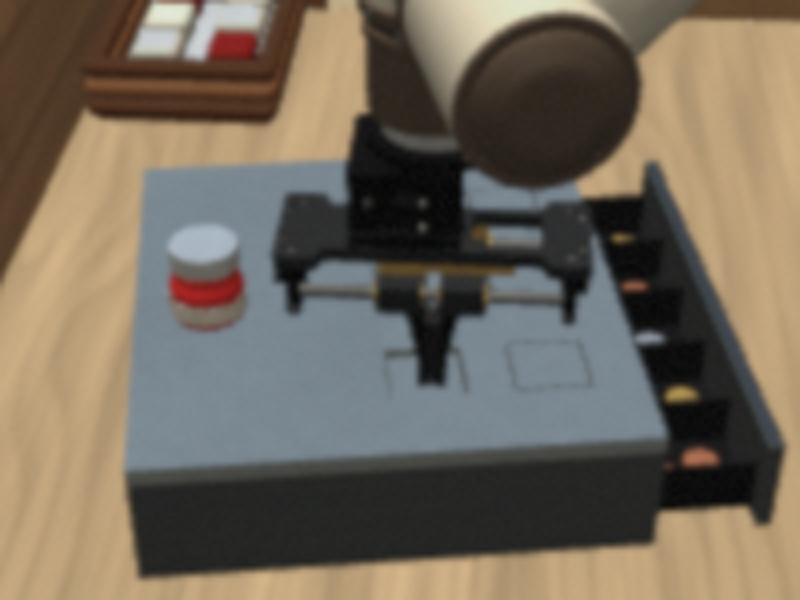

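The drawer stands open at the right, with its front running from (655,165) to (775,450) in the crop. The plate is pressed down under the tips at (430,380), and the jam at (205,275) is where it was. I'll lift straight up now.

Request:
play_rows --commands "0 0 0.1 0 0 0;0 0 0.15 0 0 0;0 0 0.3 0 0 0;0 0 0.5 0 0 0;0 0 0.5 0 0 0;0 0 0.5 0 0 0;0 0 0.5 0 0 0;0 0 0.5 0 0 0;0 0 0.5 0 0 0;0 0 0.5 0 0 0;0 0 0.3 0 0 0;0 0 0 0 0 0;0 0 0 0 0 0;0 0 0 0 0 0;0 0 0 0 0 0"

```text
time_s: 17.95
tcp_pos: [0.5924, -0.0048, 0.1837]
ee_rot: [[-0.0, -1.0, -0.002], [-1.0, 0.0, -0.0], [0.0, 0.002, -1.0]]
wrist_force: [0.5, -0.2, 0.4]
gripper_width: 0.006
gripper_force: 0.0
```

Run:
```python
from h import *
from station import r,cams
s=r.sense();print(s['time_s'],s['tcp_pos'],s['wrist_force'])
p,d=cams.capture('side');cv2.imwrite('pics/s4.png',p)
a=np.load('side0.npz')
I=cams.camera_info('side')
for D,P in((a['d'],a['p']),(d,p)):
    v,u=np.nonzero(D>0);q=np.linalg.inv(I['mtx'])@np.c_[u,v,np.ones(len(u))].T*D[v,u]
    X=(I['R'].T@(q-I['t'][:,None])).T
    ax=np.array([.986,.166]);t=X[:,:2]@ax;w=X[:,:2]@[-.166,.986]
    m=(X[:,2]>.068)&(X[:,2]<.1)&(t>.3)&(t<.9)&(X[:,1]>-.1)&(X[:,1]<.05)
    print('min along unit x',np.percentile(t[m],.3))
    m=(X[:,2]>.136)&(X[:,2]<.155)&(X[:,0]>.71)&(X[:,0]<.80)&(X[:,1]>-.11)&(X[:,1]<-.01)
    print('jam',np.median(X[m],0))
```

```text
17.95 [ 0.5924 -0.0048  0.1837] [ 0.5449 -0.2219  0.4476]
min along unit x 0.43605235440256956
jam [ 0.7442 -0.0537  0.145 ]
min along unit x 0.37162464144852175
jam [ 0.7447 -0.053   0.1453]
```

View pics/s4.png

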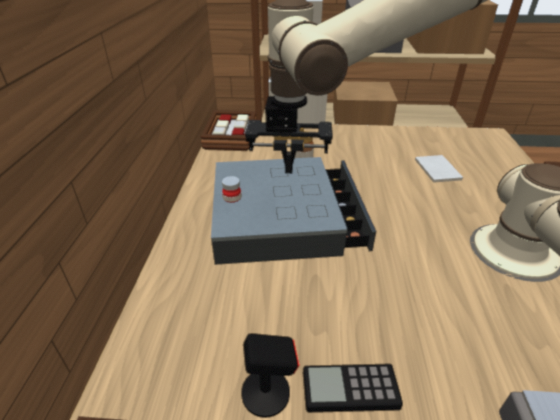

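The drawer is open by about 64–65 mm, with its front at (360,205). All six plates are flush, and the jam, scanner and terminal haven't moved. The hand is clear above the unit, so I'll hand the job in.

```bash
python3 -c "
from station import r
print(r.finish_job())"
```

```text
the job is handed in; nothing more can be done
None
```

The catch was the rear-left plate: pressing it sprang the drawer fully open (about 65 mm), the plate rose flush again, the hand is clear, and the job was handed in at about 18 s; the jam jar, scanner and card terminal had not moved, and the honey jar was not re-checked by camera.

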